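# Mesh the plates of a demonstration capacitor

## Robot

A 6-joint arm with a two-finger parallel gripper is mounted at the origin on the work surface. World frame = base frame: x ahead of the robot, y to its left, z up, the work surface at z = 0. Lengths are in mm, angles in degrees, forces in N, time in s.
With the tool pointing down it reaches from about 350 to 850 mm from the base axis. Payload 8.1 kg.
Tool frame: the origin (TCP) lies between the finger pads; the fingertips stand 19 mm ahead of it and the grasp point (between the pads) is the TCP; x points along the fingers, y is the direction in which the jaws open and shut, and the axes are right-handed (so a half turn about x gives the same grasp; the last joint's range is limited). The gripper opens to 93 mm and grips with 3 to 60 N. Pads are 15 mm wide; open, the fingers measure 128 mm over their backs; the gripper's body (75 mm by 188 mm) begins 65 mm behind the grasp point.
Start: joints at [69.935, 7.471, 85.268, -0, 87.261, -4.893], TCP at [157.008, 579.098, 237.635] pointing down, gripper open.
Joint ranges: [-169.43, 169.43], [-51.17, 129.36], [1.28, 143.12], [-76.62, 256.62], [0, 156.53], [-152.29, 152.29]. Speed limits (degrees/s): [136.94, 136.94, 159.86, 180, 180, 180].

## Interface

Orientations are given as [roll, pitch, yaw] about the fixed x, y, z axes, in that order (R = Rz(yaw) Ry(pitch) Rx(roll)).
In Python, from cell import * gives the robot as it stands.
- The arm moves only by the shell command python3 -m jog 'ROWS' [FORCE]. ROWS is JSON, a list of rows, each a list of 3 entries, a list of its own where there are three numbers: the opening in per cent of the stroke, from 0 (shut) to 100 (fully open), then the shift along the tool's x, y, z in m, then the turn, a rotation vector about the tool's x, y, z in degrees. A call has 1 to 8 rows; each row shifts and turns the commanded pose from where the row before left it, along the tool's axes as they then stand; what a row does not reach is not made up. A row lasts 1/10 s, in which the tool goes at most 50 mm and 8.59 degrees, less where a joint would pass 70% of its speed; a pose out of reach is approached as far as the arm can. A call with a gripper value outside its range is refused whole. The fingers move at their own pace and stop on an object; FORCE is the grip in N (left out, the last holds). Time passes only in rows, so rows that do not move let the fingers close. It gives the time, the measured TCP pose, the force and the opening at its end, in the units of the state.
- get_obs(): the state, without advancing time (a new reading comes with each control period).
- read_camera(name): name is "side" or "top" or "wrist"; returns a dict with "frame" (480x640x3 uint8, red, green, blue), "fx", "fy", "cx", "cy" (pixels), "T" (4x4, takes a point from camera to world coordinates). Camera axes: x right, y up, looking along -z (the intrinsics and any distortion apply to the point x, -y, -z); pixel columns grow to the right and rows downward; lengths in mm; the calibration is good to about 2 mm. A picture is of the moment at which its call begins. There is no depth.
- finish_job(): hands the job in, once; it reports no verdict.
The state is a dict: "time_s": time; "joint_pos": joint angles; "joint_velocities": joint speeds; "joint_efforts": joint torques, N m; "position": TCP position; "orientation": TCP orientation; "contact_force": force on the tool from outside, world axes, zero at the start; "moment": the same for the moment, N m; "width": finger opening in mm.
Only numpy, scipy, OpenCV 4.12 (cv2) and the standard library are available. Lean on these libraries where they do the work, as an engineer would, in place of code of your own. Each camera call takes 0.05 s, during which the arm holds its last target. There are 200 camera calls.

## Task

Of the two loose plate sets on the physics bench, pick up by its grip the one whose plates fit the gaps of the fixed plates (three widely spaced plates, not five close ones) and lower it from above, without dropping it, until its three plates stand in the three gaps and its bar rests squarely on the top edges of the fixed plates, with the ends of the loose and fixed plates lined up. Then let go, and leave the five-plate set standing where it is.

Things in the scene. Friction and masses are not known exactly. Their poses are not given: they have to be found in the camera images.
- set_three_center (a point): Upright comb standing on its feet, 110x60x115 mm (x,y,z), ~0.2 kg, same either way round: three aluminium plates 4 mm thick (x), 60 long (y), 60 high, 30 mm pitch along x; above them a black bar 110x24 mm, z 60-70 over the feet (plates stick out 18 mm each side, seen from above); on it a grey grip 40x16 mm, z 70-115. Point: centre, 57.5 mm over the feet; grip middle 35 mm above it. The one to use.
- set_five_center (a point): Upright comb standing on its feet, 110x60x115 mm (x,y,z), ~0.2 kg, same either way round: five aluminium plates 4 mm thick (x), 60 long (y), 60 high, 15 mm pitch along x; above them a black bar 110x24 mm, z 60-70 over the feet (plates stick out 18 mm each side, seen from above); on it a grey grip 40x16 mm, z 70-115. Point: centre, 57.5 mm over the feet; grip middle 35 mm above it. Leave alone.
- fixed_plates: Fixed half: black base 150x100x14 mm (x,y,z), four upright aluminium plates 4 mm thick, 60 long (y), at x -45, -15, 15, 45, tops at z 84; three 26 mm gaps, open above and at the y ends; two 12 mm brass terminals at the +x edge. Origin: centre of underside, z up. With the set home (x along this x, either way round) its centre is at x 0, y 0, z 81.5 mm, its feet at z 24.

How it is judged (in metres and radians):
On the way, in this order (a step that is already met when the one before it is completed fails the run):
1. the three-plate set is lifted clear of the table (height (world z) of set_three_center above 0.12 m), for 0.1 s.
2. its plates are down between the fixed plates, within 15 mm of fully home, while the fingers still hold it (x of set_three_center in the frame of fixed_plates between -0.014 and 0.014 m and y of set_three_center in the frame of fixed_plates between -0.015 and 0.015 m and z of set_three_center in the frame of fixed_plates between 0.0765 and 0.0965 m and angle between the x axis of set_three_center and the x axis of fixed_plates, either way round below 0.21 rad and angle between set_three_center's own z axis and vertical below 0.1 rad and contact force between the fingers and set_three above 0.3 N), for 0.05 s.
At the end, for the whole second after the job is handed in: Three-plate set released, at rest, bar on the fixed plates' tops (height within 5 mm, tilt under 0.1 rad), one plate in each gap (within 14 mm), plate ends lined up within 15 mm, turned under 0.21 rad off the fixed plates; five-plate set upright within 20 mm of its start (x of set_three_center in the frame of fixed_plates between -0.014 and 0.014 m and y of set_three_center in the frame of fixed_plates between -0.015 and 0.015 m and z of set_three_center in the frame of fixed_plates between 0.0765 and 0.0865 m and angle between the x axis of set_three_center and the x axis of fixed_plates, either way round below 0.21 rad and angle between each of set_three_center, set_five_center's own z axis and vertical below 0.1 rad and linear speed of set_three below 0.02 m/s and contact force between the fingers and set_three below 0.05 N and distance of set_five_center from where it was at the start of the episode below 0.02 m); the robot touches nothing.
It fails at once if the five-plate set is shifted by more than 20 mm (distance of set_five_center from where it was at the start of the episode above 0.02 m).
It also fails if it takes over 42 s, if anything falls off the work surface, if the arm or the gripper's body presses on something with over 40 N, if the wrist force passes 120 N, or if a joint passes its speed limit or range.

## Working session

There is one attempt and no reset: what is moved stays moved. The work goes in short steps, Python scripts to look and compute and a shell command to move; the robot and the scene stay as the last step left them, time stands still between calls to the robot, and variables do not carry over. Pictures are saved under pics/ and viewed, about 8 in all and at most 12, crops included, and the job is handed in when it is done.

```bash
mkdir -p pics; python3 - <<'E'
from cell import *
import cv2,numpy as np
np.set_printoptions(precision=3,suppress=True)
for n in("top","side"):
    c=read_camera(n); cv2.imwrite(f"pics/{n}0.png",c["frame"][:,:,::-1]); print(n,{k:v for k,v in c.items() if k!="frame"})
print(get_obs())
E
```

```text
top {'fx': 452.7648400707776, 'fy': 452.7648400707776, 'cx': 321.1184480865197, 'cy': 240.61145676777056, 'T': array([[ -0.011,   0.996,  -0.089, 449.196],
       [ -1.   ,  -0.012,  -0.009, -12.268],
       [ -0.01 ,   0.089,   0.996, 855.776],
       [  0.   ,   0.   ,   0.   ,   1.   ]])}
side {'fx': 462.1232023204332, 'fy': 462.1232023204332, 'cx': 320.12132840574395, 'cy': 243.63192013181376, 'T': array([[   0.992,    0.072,   -0.102,  424.619],
       [  -0.124,    0.562,   -0.818, -676.467],
       [  -0.001,    0.824,    0.566,  537.659],
       [   0.   ,    0.   ,    0.   ,    1.   ]])}
{'time_s': 0.1, 'joint_pos': array([69.935,  7.512, 85.323,  0.001, 87.262, -4.894]), 'joint_velocities': array([-0.027, -0.172, -0.075, -0.106,  0.058, -0.067]), 'joint_efforts': array([  0.001, -56.134, -49.31 ,   0.077,   0.029,  -0.   ]), 'position': array([156.842, 578.636, 236.681]), 'orientation': array([ -95.255,   89.903, -110.426]), 'contact_force': array([-0.107,  0.149, -0.06 ]), 'moment': array([-0.013,  0.001,  0.054]), 'width': 93.00678079549522}
```

View pics/top0.png

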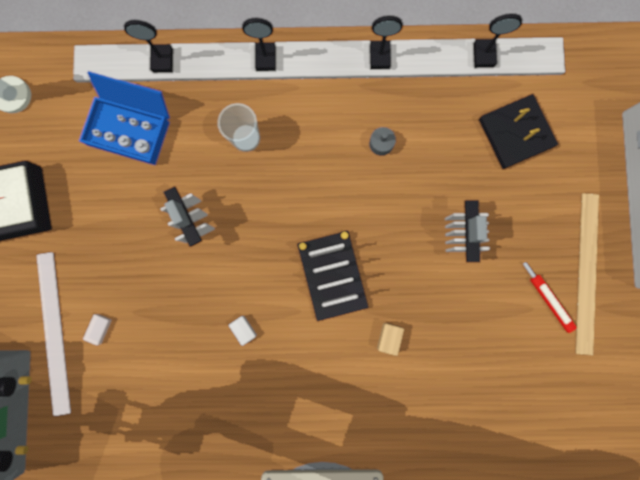

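View pics/side0.png

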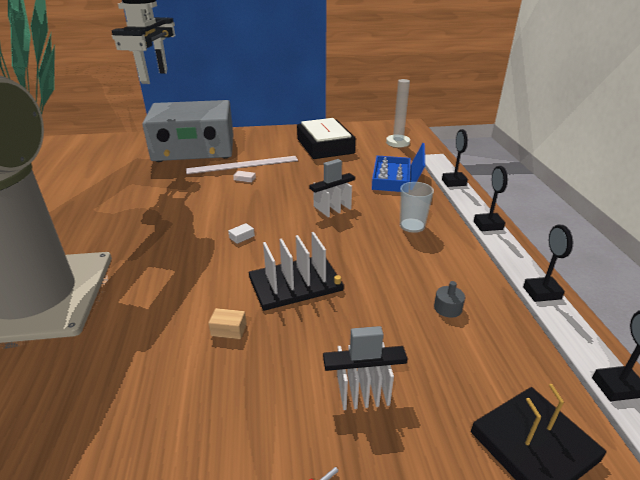

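Top view: the three-plate set is at about (183,216) and the five-plate set at (470,231). The fixed plates are at (333,275), with brass terminals at (303,246) and (344,236). In the side view the same items are at (332,185), (365,365) and (295,270).

```bash
cat > h.py <<'E'
from cell import *
import cv2,numpy as np
np.set_printoptions(precision=2,suppress=True)
def ray(c,p):
    d=c["T"][:3,:3]@np.array([(p[0]-c["cx"])/c["fx"],-(p[1]-c["cy"])/c["fy"],-1]); return c["T"][:3,3],d/np.linalg.norm(d)
def plane(c,p,z):
    o,d=ray(c,p); return o+d*(z-o[2])/d[2]
def tri(*cp):
    A=0;b=0;R=[ray(c,p) for c,p in cp]
    for o,d in R:
        P=np.eye(3)-np.outer(d,d);A=A+P;b=b+P@o
    x=np.linalg.solve(A,b); return x,max(np.linalg.norm((np.eye(3)-np.outer(d,d))@(x-o)) for o,d in R)
def blobs(m,box,amin=20):
    x0,y0,x1,y1=box;k=np.zeros_like(m);k[y0:y1,x0:x1]=m[y0:y1,x0:x1]
    cs,_=cv2.findContours(k,cv2.RETR_EXTERNAL,cv2.CHAIN_APPROX_NONE)
    return sorted([c for c in cs if cv2.contourArea(c)>=amin],key=lambda c:-cv2.contourArea(c))
def masks(c):
    f=c["frame"].astype(int);mx=f.max(2);s=mx-f.min(2)
    return ((mx<45)*255).astype(np.uint8),((s<28)&(mx>150)).astype(np.uint8)*255,((s<35)&(mx>=60)&(mx<150)).astype(np.uint8)*255
E
python3 - <<'E'
from h import *
R={"top":{"three":(155,175,225,260),"five":(435,190,500,275),"fix":(290,225,375,325)},"side":{"three":(300,150,365,225),"five":(315,320,415,415),"fix":(245,225,350,310)}}
for n in R:
    c=read_camera(n);M=masks(c)
    for o,b in R[n].items():
        for nm,m in zip(("dark","bright","grey"),M):
            for k in blobs(m,b)[:5]: 
                r=cv2.minAreaRect(k);print(n,o,nm,cv2.contourArea(k),np.array(cv2.boxPoints(r)).round(1).tolist(),np.round(r[0],1))
    big=[cv2.resize(c["frame"][b[1]:b[3],b[0]:b[2],::-1],(265,300)) for b in R[n].values()]
    cv2.imwrite(f"pics/{n}_crop.png",np.hstack(big))
a=cv2.imread("pics/top_crop.png");b=cv2.imread("pics/side_crop.png");cv2.imwrite("pics/crops.png",np.vstack([a,b]))
E
```

```text
top three bright 167.5 [[159.39999389648438, 205.8000030517578], [170.60000610351562, 200.1999969482422], [180.39999389648438, 219.8000030517578], [169.1999969482422, 225.39999389648438]] [169.9 212.8]
top three grey 248.5 [[165.6999969482422, 196.10000610351562], [182.60000610351562, 192.39999389648438], [193.89999389648438, 244.39999389648438], [177.0, 248.0]] [179.8 220.2]
top three grey 119.0 [[186.5, 211.3000030517578], [200.1999969482422, 203.60000610351562], [206.8000030517578, 215.39999389648438], [193.0, 223.0]] [196.6 213.3]
top three grey 113.0 [[179.0, 196.0], [192.39999389648438, 188.39999389648438], [199.60000610351562, 201.10000610351562], [186.3000030517578, 208.6999969482422]] [189.3 198.5]
top three grey 100.0 [[194.1999969482422, 227.39999389648438], [209.0, 220.0], [213.60000610351562, 229.1999969482422], [198.8000030517578, 236.60000610351562]] [203.9 228.3]
top five bright 170.5 [[476.79998779296875, 213.10000610351562], [486.8999938964844, 212.6999969482422], [488.0, 240.0], [477.8999938964844, 240.39999389648438]] [482.4 226.6]
top five bright 28.0 [[447.0, 24
[... 4798 characters left out ...]
 [[295.0, 238.0], [308.29998779296875, 237.60000610351562], [310.0, 285.0], [296.70001220703125, 285.5]] [302.5 261.5]
side fix grey 331.0 [[277.8999938964844, 241.1999969482422], [290.29998779296875, 240.10000610351562], [294.70001220703125, 288.8999938964844], [282.3999938964844, 290.1000061035156]] [286.3 265.1]
side fix grey 292.5 [[260.6000061035156, 246.39999389648438], [272.79998779296875, 245.0], [278.1000061035156, 292.8999938964844], [265.8999938964844, 294.20001220703125]] [269.3 269.6]
side fix grey 55.5 [[242.39999389648438, 233.8000030517578], [252.8000030517578, 228.60000610351562], [255.8000030517578, 234.60000610351562], [245.39999389648438, 239.8000030517578]] [249.1 234.2]
```

View pics/crops.png

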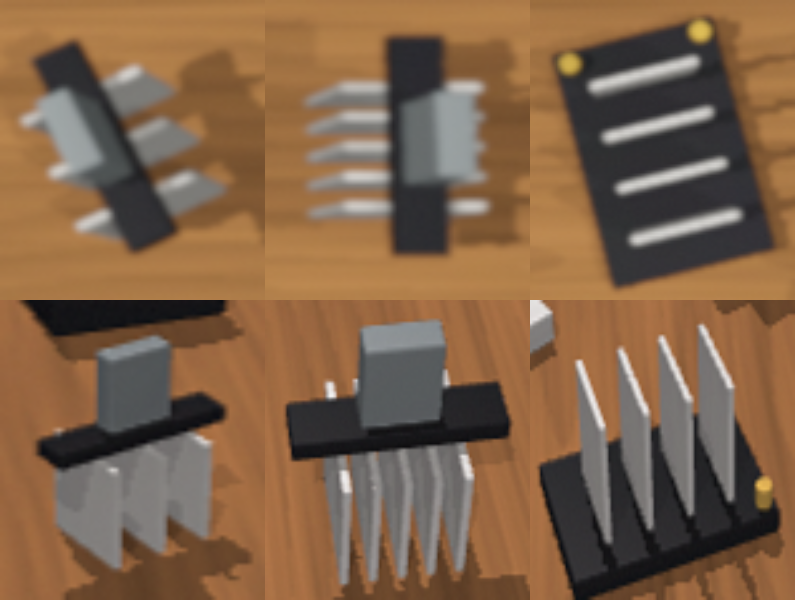

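The crops confirm that the left set has three plates and the right one five. The three-plate grip's top face is centred at about (169.9,212.8) in the top view and (332.6,161.7) in the side view. The fixed plate tops show as bright strips in both views.

```bash
python3 - <<'E'
from h import *
t=read_camera("top");s=read_camera("side")
g,e=tri((t,(169.9,212.8)),(s,(332.6,161.7)));print("grip top",g,e)
def yaw(c,p,q,z): d=plane(c,q,z)-plane(c,p,z); return np.degrees(np.arctan2(d[1],d[0]))
print("grip yaw",yaw(t,(159.4,205.8),(169.2,225.4),g[2]), "bar yaw side",yaw(s,(309.1,185.1),(352.4,171.8),70))
T=[(326.1,249.2),(330.5,266.1),(335,283),(339.1,300.3)]; S=[(318.3,240.7),(301.9,244),(285.6,248),(268.4,251.8)]
P=[]
for a,b in zip(T,S): x,e=tri((t,a),(s,b));P.append(x);print("plate top",x,e)
P=np.array(P);print("mean",P.mean(0),"x-axis yaw",np.degrees(np.arctan2(*(P[0]-P[3])[[1,0]])),"pitch mm",np.linalg.norm(P[0]-P[3])/3)
print("plate dir",yaw(t,(308.5,251.9),(342.7,243),84),yaw(t,(321.5,303.1),(355.8,294.1),84))
E
```

```text
grip top [566.09 244.89 114.16] 0.9198172350788907
grip yaw -152.7983059618172 bar yaw side 26.71262625984279
plate top [503.77 -13.56  85.25] 0.1435889328486312
plate top [474.64 -20.67  85.68] 0.09775093912082086
plate top [445.99 -27.94  84.84] 0.07660386340090225
plate top [416.63 -34.48  84.15] 0.23904346770930582
mean [460.26 -24.16  84.98] x-axis yaw 13.50097534613256 pitch mm 29.874868069032104
plate dir -76.05060324540139 -76.02021079133281
```

```bash
cat >> h.py <<'E'
from scipy.spatial.transform import Rotation as Ro
def go(target,yaw):
    "turn about tool x (down) so tool y lies at yaw (mod 180), levelling turn, then shift in new tool axes (mm)"
    o=get_obs();R=Ro.from_euler("xyz",o["orientation"],degrees=True).as_matrix()
    cur=np.degrees(np.arctan2(R[1,1],R[0,1]));d=(yaw-cur+90)%180-90
    y=np.radians(cur+d);Y=np.array([np.cos(y),np.sin(y),0]);X=np.array([0,0,-1.]);G=np.c_[X,Y,np.cross(X,Y)]
    sh=np.array(target)-o["position"]
    print("t",o["time_s"],"pos",o["position"],"toolx",R[:,0],"y yaw",cur,"rotvec",Ro.from_matrix(R.T@G).as_rotvec(degrees=True),"other way",d-180*np.sign(d),"shift now-axes",R.T@sh,"after",G.T@sh,"j",o["joint_pos"],"F",o["contact_force"],"w",o["width"])
E
python3 -c "
from h import *
go((566,245,200),117)"
```

```text
t 0.3 pos [156.95 578.93 237.3 ] toolx [-0. -0. -1.] y yaw 74.82715790470075 rotvec [-42.17  -0.02   0.03] other way -137.82715790470075 shift now-axes [  37.4  -215.21  482.19] after [  37.3  -483.24  212.86] j [69.93  7.49 85.29  0.   87.26 -4.89] F [ 1.48 -0.36  0.17] w 92.96967656935122
```

```bash
python3 -m jog '[[100,[0,0,0],[-8.43,0,0]],[100,[0,0,0],[-8.43,0,0]],[100,[0,0,0],[-8.43,0,0]],[100,[0,0,0],[-8.44,0,0]],[100,[0,0,0],[-8.44,0,0]],[100,[0.003,-0.044,0.0194],[0,0,0]],[100,[0.003,-0.044,0.0194],[0,0,0]],[100,[0.003,-0.044,0.0194],[0,0,0]]]' 30
python3 -m jog '[[100,[0.003,-0.044,0.0194],[0,0,0]],[100,[0.003,-0.044,0.0194],[0,0,0]],[100,[0.003,-0.044,0.0194],[0,0,0]],[100,[0.003,-0.044,0.0194],[0,0,0]],[100,[0.003,-0.044,0.0194],[0,0,0]],[100,[0.003,-0.044,0.0194],[0,0,0]],[100,[0,0,0],[0,0,0]]]'
python3 - <<'E'
from h import *
go((566,245,200),117)
c=read_camera("wrist");cv2.imwrite("pics/w1.png",c["frame"][:,:,::-1]);print(c["T"],c["fx"],c["cx"],c["cy"])
E
```

```text
time_s: 1.1
position: [269.5, 487.0, 228.5]
orientation: [-13.2, 90.0, 13.9]
contact_force: [0.7, 0.5, 1.2]
width: 92.8
time_s: 1.8
position: [495.9, 301.2, 210.0]
orientation: [-96.1, 89.9, -69.5]
contact_force: [-0.6, -0.1, -0.4]
width: 92.9
t 1.8 pos [495.92 301.22 209.96] toolx [ 0. -0. -1.] y yaw 116.68114473529023 rotvec [-0.32 -0.01  0.11] other way -179.68114473529022 shift now-axes [ 10.11 -81.68  37.37] after [  9.96 -81.91  36.92] j [ 26.28   5.25  90.55  -0.11  84.21 -90.39] F [-0.58 -0.11 -0.38] w 92.86048600652146
[[ -0.45  -0.86  -0.26 424.1 ]
 [  0.89  -0.43  -0.13 265.54]
 [ -0.    -0.29   0.96 356.86]
 [  0.     0.     0.     1.  ]] 399.1287666725244 321.3312822882746 234.00812101598726
```

View pics/w1.png

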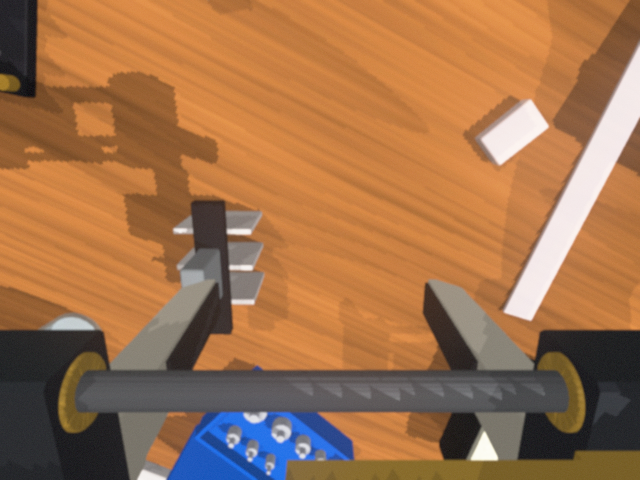

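The wrist view shows the three-plate set at (210,265) with its bar roughly along image vertical, as expected. It is still to the side of the jaws, so two more rows are needed.

```bash
python3 -m jog '[[100,[0.005,-0.041,0.0185],[-0.3,0,0]],[100,[0.005,-0.041,0.0185],[0,0,0]],[100,[0,0,0],[0,0,0]],[100,[0,0,0],[0,0,0]]]'
python3 - <<'E'
from h import *
go((566,245,95),117)
c=read_camera("wrist");cv2.imwrite("pics/w2.png",c["frame"][:,:,::-1])
def pj(p):
    q=np.linalg.inv(c["T"])@np.r_[p,1];return c["cx"]-q[0]/q[2]*c["fx"],c["cy"]+q[1]/q[2]*c["fy"]
print("expected grip top px",pj((566.1,244.9,114.5)))
E
```

```text
time_s: 2.25
position: [562.2, 249.9, 200.2]
orientation: [142.0, 89.9, 169.3]
contact_force: [-0.2, -0.0, 0.1]
width: 92.8
t 2.25 pos [562.17 249.87 200.21] toolx [-0.  0. -1.] y yaw 117.25820268092876 rotvec [ 0.26 -0.06 -0.05] other way 179.74179731907122 shift now-axes [105.21  -6.17   1.29] after [105.21  -6.08   1.2 ] j [ 19.17  10.95  85.33   0.04  83.78 -98.09] F [-0.22 -0.02  0.13] w 92.78907721762563
expected grip top px (np.float64(310.8287869166269), np.float64(251.7633447667647))
```

View pics/w2.png

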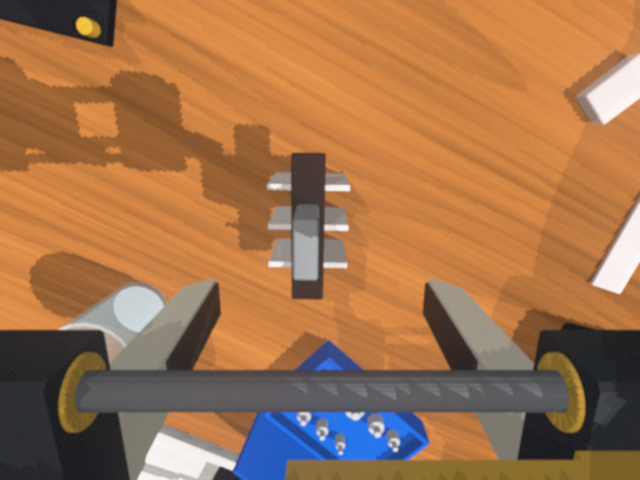

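Grip top face is at about x 294–319, y 234–281, centre (306.5,257). The bar is vertical in the image, so the jaws are aligned.

```bash
python3 - <<'E'
from h import *
c=read_camera("wrist");t=read_camera("top");s=read_camera("side")
print(plane(c,(306.5,257),114.5))
print(tri((c,(306.5,257)),(t,(169.9,212.8))),tri((c,(306.5,257)),(t,(169.9,212.8)),(s,(332.6,161.7))))
f=c["frame"].astype(int);b=blobs(((f.max(2)<60)*255).astype(np.uint8),(280,145,345,305))
for k in b: print(np.array(cv2.boxPoints(cv2.minAreaRect(k))).round(1).tolist())
for p in ((308.5,155),(308,297)): print(plane(c,p,70))
E
```

```text
[570.12 244.77 114.5 ]
(array([564.62, 242.02, 126.31]), np.float64(1.7729019099574375)) (array([567.22, 244.55, 115.05]), np.float64(2.571746811873309))
[518.38 218.49  70.  ]
[613.71 266.3   70.  ]
```

```bash
python3 -m jog '[[100,[0.005,-0.0077,0.001],[0.3,0,0]],[100,[0.03,0,0],[0,0,0]],[100,[0.03,0,0],[0,0,0]],[100,[0.02,0,0],[0,0,0]],[100,[0.02,0,0],[0,0,0]],[100,[0,0,0],[0,0,0]],[100,[0,0,0],[0,0,0]]]' 30
python3 - <<'E'
from h import *
go((566.5,243.5,95),116.8)
c=read_camera("wrist");s=read_camera("side")
a=c["frame"][100:460,60:580,::-1];b=cv2.resize(s["frame"][60:240,240:380,::-1],(280,360))
cv2.imwrite("pics/w3.png",np.hstack([a,b]))
E
```

```text
time_s: 3.15
position: [566.8, 243.0, 95.6]
orientation: [177.6, 90.0, -155.4]
contact_force: [0.2, -0.2, -0.1]
width: 92.8
t 3.15 pos [566.78 243.04  95.65] toolx [-0. -0. -1.] y yaw 117.01251340141239 rotvec [ 0.21 -0.05 -0.  ] other way 179.7874865985876 shift now-axes [ 0.65  0.54 -0.04] after [ 0.65  0.54 -0.05] j [ 18.45  16.16  90.6   -0.01  73.29 -98.56] F [ 0.16 -0.19 -0.14] w 92.84022733192475
```

View pics/w3.png

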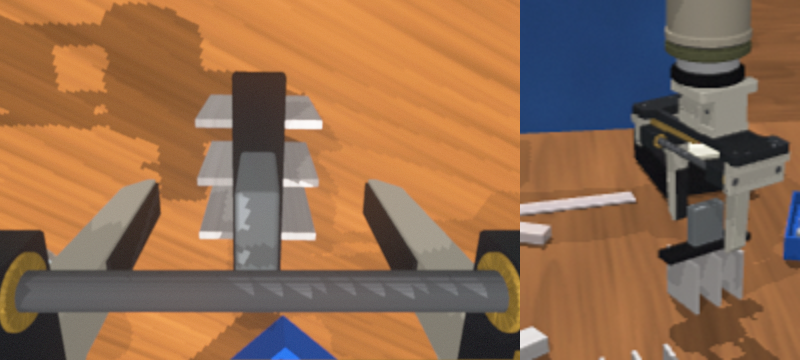

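The fingers straddle the grip, which is centred between them at crop (258,210). Now I close.

```bash
python3 -m jog '[[0,[0,0,0],[0,0,0]],[0,[0,0,0],[0,0,0]],[0,[0,0,0],[0,0,0]],[0,[0,0,0],[0,0,0]],[0,[0,0,0],[0,0,0]],[0,[0,0,0],[0,0,0]],[0,[0,0,0],[0,0,0]],[0,[0,0,0],[0,0,0]]]' 40
python3 -m jog '[[0,[0,0,0],[0,0,0]],[0,[0,0,0],[0,0,0]],[0,[0,0,0],[0,0,0]]]'
```

```text
time_s: 4.05
position: [567.1, 243.0, 95.6]
orientation: [176.3, 90.0, -156.7]
contact_force: [0.3, 0.1, -0.1]
width: 33.6
time_s: 4.35
position: [567.0, 242.9, 95.4]
orientation: [177.8, 90.0, -155.2]
contact_force: [0.7, -0.3, -2.7]
width: 15.9
```

```bash
python3 -m jog '[[0,[0,0,0],[0,0,0]],[0,[-0.01,0,0],[0,0,0]],[0,[-0.02,0,0],[0,0,0]],[0,[-0.025,0,0],[0,0,0]],[0,[-0.03,0,0],[0,0,0]],[0,[-0.03,0,0],[0,0,0]],[0,[-0.025,0,0],[0,0,0]],[0,[0,0,0],[0,0,0]]]'
python3 -c "
from h import *
go((460.3,-24.2,235),103.7)"
```

```text
time_s: 5.15
position: [569.3, 243.8, 241.3]
orientation: [-8.3, 89.5, 18.7]
contact_force: [0.5, 1.3, -1.1]
width: 15.8
t 5.15 pos [569.3  243.84 241.27] toolx [ 0.01  0.   -1.  ] y yaw 117.00141554717993 rotvec [13.3   0.48  0.01] other way 166.69858445282006 shift now-axes [   4.7  -189.33 -218.85] after [   6.27 -234.6  -169.38] j [ 18.44   9.9   82.21   0.    87.41 -98.56] F [ 0.46  1.35 -1.12] w 15.760865235891131
```

```bash
python3 -m jog '[[0,[0,0,0],[6.65,0,0]],[0,[0,0,0],[6.65,0,0]],[0,[0,-0.020,-0.0144],[0,0,0]],[0,[0,-0.032,-0.0226],[0,0,0]],[0,[0,-0.032,-0.0226],[0,0,0]],[0,[0,-0.032,-0.0226],[0,0,0]],[0,[0,-0.032,-0.0226],[0,0,0]],[0,[0,-0.032,-0.0226],[0,0,0]]]'
python3 -m jog '[[0,[0,-0.032,-0.0226],[0,0,0]],[0,[0,-0.022,-0.0169],[0,0,0]],[0,[0,0,0],[0,0,0]],[0,[0,0,0],[0,0,0]],[0,[0,0,0],[0,0,0]],[0,[0,0,0],[0,0,0]]]'
python3 - <<'E'
from h import *
go((460.3,-24.2,235),103.7)
c=read_camera("wrist");s=read_camera("side")
cv2.imwrite("pics/w4.png",np.hstack([c["frame"][0:480,100:540,::-1],s["frame"][0:480,160:500,::-1]]))
E
```

```text
time_s: 5.95
position: [484.4, 36.8, 233.9]
orientation: [166.1, 89.9, 179.9]
contact_force: [0.9, -0.6, -1.8]
width: 15.8
time_s: 6.55
position: [460.5, -22.9, 235.2]
orientation: [135.5, 90.0, 149.2]
contact_force: [-0.0, -0.2, -2.6]
width: 15.8
t 6.55 pos [460.51 -22.85 235.21] toolx [-0.  0. -1.] y yaw 103.77987107579054 rotvec [ 0.08 -0.03 -0.03] other way 179.92012892420945 shift now-axes [ 0.21 -1.26 -0.52] after [ 0.21 -1.26 -0.52] j [  -9.23  -14.49  106.58    0.01   87.94 -113.01] F [-0.02 -0.21 -2.6 ] w 15.822446329645068
```

View pics/w4.png

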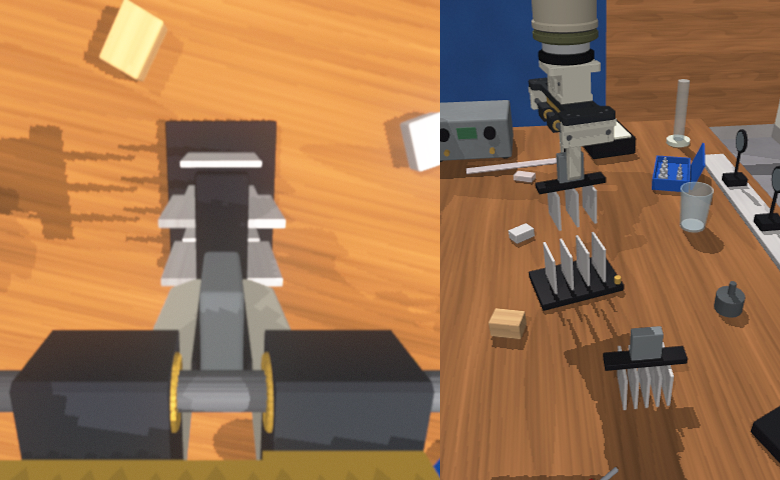

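The wrist view shows the set over the fixed half, parallel to it. In the side view the bar runs from about (256,185) to (326,177) full-frame, and the five-plate set is untouched. I'll check the along-bar offset numerically.

```bash
python3 - <<'E'
from h import *
s=read_camera("side");f=s["frame"].astype(int)
k=blobs(((f.max(2)<60)*255).astype(np.uint8),(245,165,335,200))[0]
b=cv2.boxPoints(cv2.minAreaRect(k));print(b.round(1).tolist())
b=b[np.argsort(b[:,0])];l,r=b[:2].mean(0),b[2:].mean(0)
o=get_obs()["position"];z=o[2]-95.4+65
L,Rr=plane(s,l,z),plane(s,r,z);m=(L+Rr)/2;d=Rr-L
a=np.radians(13.7);e=np.array([460.3,-24.2]);v=m[:2]-e
print(L,Rr,"len",np.linalg.norm(d),"yaw",np.degrees(np.arctan2(d[1],d[0])),"offset x,y in fixed",v@[np.cos(a),np.sin(a)],v@[-np.sin(a),np.cos(a)])
E
```

```text
[[255.10000610351562, 182.5], [323.79998779296875, 170.8000030517578], [325.79998779296875, 182.5], [257.1000061035156, 194.1999969482422]]
[405.27 -34.33 205.05] [515.56  -7.86 205.05] len 113.42126331421608 yaw 13.498393875814244 offset x,y in fixed 0.8486546033926184 2.9873538813787524
```

```bash
python3 -m jog '[[0,[0.015,-0.0013,-0.0003],[0,0,0]],[0,[0.02,0,0],[0,0,0]],[0,[0.01,0,0],[0,0,0]],[0,[0.01,0,0],[0,0,0]],[0,[0.01,0,0],[0,0,0]],[0,[0.01,0,0],[0,0,0]],[0,[0,0,0],[0,0,0]]]'
python3 -m jog '[[0,[0.01,0,0],[0,0,0]],[0,[0.01,0,0],[0,0,0]],[0,[0.005,0,0],[0,0,0]],[0,[0.005,0,0],[0,0,0]],[0,[0.005,0,0],[0,0,0]],[0,[0,0,0],[0,0,0]],[0,[0,0,0],[0,0,0]]]'
python3 -c "
from h import *
go((460.3,-24.2,119.4),103.7)"
```

```text
time_s: 7.4
position: [459.5, -25.0, 159.0]
orientation: [156.4, 89.9, 170.1]
contact_force: [-1.2, -0.3, -2.4]
width: 16.1
time_s: 8.1
position: [460.4, -25.2, 125.7]
orientation: [152.1, 90.0, 165.8]
contact_force: [1.2, 0.0, -2.6]
width: 15.8
t 8.1 pos [460.4  -25.15 125.68] toolx [-0.  0. -1.] y yaw 103.69946302907903 rotvec [-0. -0. -0.] other way -179.99946302907904 shift now-axes [6.28 0.95 0.13] after [6.28 0.95 0.13] j [  -9.5    -9.71  114.16    0.     75.55 -113.2 ] F [ 1.23  0.04 -2.59] w 15.750051171389913
```

No contact yet (still −2.6 N, just the weight). I'll creep down the last 6 mm.

```bash
python3 -m jog '[[0,[0.002,0,0],[0,0,0]],[0,[0.002,0,0],[0,0,0]],[0,[0.001,0,0],[0,0,0]],[0,[0,0,0],[0,0,0]],[0,[0,0,0],[0,0,0]]]'
python3 -m jog '[[0,[0.001,0,0],[0,0,0]],[0,[0,0,0],[0,0,0]],[0,[0,0,0],[0,0,0]]]'
python3 -m jog '[[0,[0.0007,0,0],[0,0,0]],[0,[0,0,0],[0,0,0]],[0,[0,0,0],[0,0,0]]]'
python3 - <<'E'
from h import *
s=read_camera("side");c=read_camera("wrist")
cv2.imwrite("pics/w5.png",np.hstack([cv2.resize(s["frame"][170:320,230:370,::-1],(420,450)),cv2.resize(c["frame"][100:450,180:475,::-1],(379,450))]))
E
```

```text
time_s: 8.6
position: [460.4, -25.1, 120.7]
orientation: [146.1, 90.0, 159.8]
contact_force: [0.6, -0.8, -2.6]
width: 15.5
time_s: 8.9
position: [460.4, -25.1, 119.6]
orientation: [117.3, 90.0, 131.0]
contact_force: [-0.2, 0.9, -2.7]
width: 15.8
time_s: 9.2
position: [460.5, -25.2, 119.3]
orientation: [-25.6, 90.0, -11.9]
contact_force: [-2.3, -0.6, 1.6]
width: 15.9
```

View pics/w5.png

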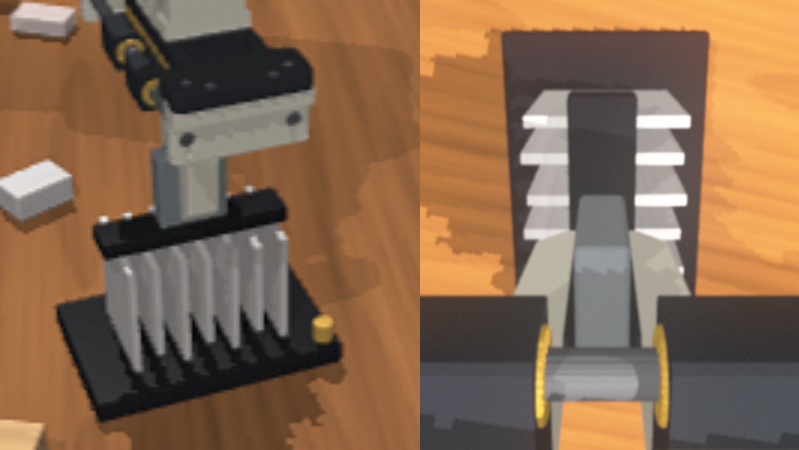

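Seven plates interleave evenly and the bar sits on the tops. The force went from −2.7 to +1.6 N, so the set is supported. Releasing and retreating.

```bash
python3 -m jog '[[30,[0,0,0],[0,0,0]],[60,[0,0,0],[0,0,0]],[80,[0,0,0],[0,0,0]],[80,[0,0,0],[0,0,0]],[80,[0,0,0],[0,0,0]],[80,[0,0,0],[0,0,0]],[80,[0,0,0],[0,0,0]],[80,[0,0,0],[0,0,0]]]'
python3 -m jog '[[80,[-0.01,0,0],[0,0,0]],[80,[-0.02,0,0],[0,0,0]],[80,[-0.04,0,0],[0,0,0]],[80,[-0.04,0,0],[0,0,0]],[80,[-0.03,0,0],[0,0,0]],[80,[0,0,0],[0,0,0]],[80,[0,0,0],[0,0,0]],[80,[0,0,0],[0,0,0]]]'
python3 - <<'E'
from h import *
s=read_camera("side");c=read_camera("wrist")
cv2.imwrite("pics/w6.png",np.hstack([cv2.resize(s["frame"][170:420,230:420,::-1],(380,500)),cv2.resize(c["frame"][0:480,120:520,::-1],(416,500))]))
print(get_obs()["position"],get_obs()["time_s"])
E
```

```text
time_s: 10.1
position: [460.4, -25.2, 118.9]
orientation: [-21.1, 90.0, -7.4]
contact_force: [-0.0, 0.8, 0.5]
width: 73.1
time_s: 10.9
position: [459.8, -25.0, 257.8]
orientation: [158.1, 89.9, 171.8]
contact_force: [0.0, -0.3, -0.4]
width: 74.3
[459.56 -24.99 257.35] 11.0
```

View pics/w6.png

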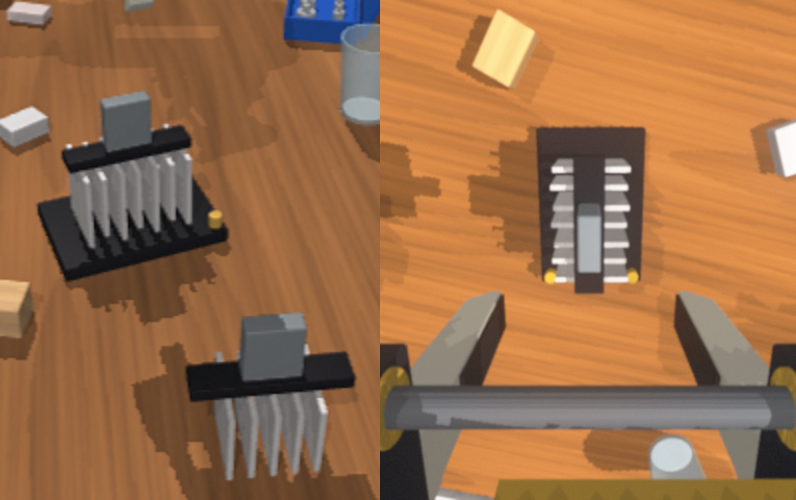

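The set stands upright with its plates evenly interleaved and the ends lined up. The gripper is well clear, and the five-plate set has not moved.

```bash
python3 -c "
from cell import *
print(finish_job())"
```

```text
the job is handed in; nothing more can be done
None
```

The three-plate set is in the fixed plates and released, and I handed the job in at about 11 s of the 42 s allowed. I gripped it at 16 mm, lifted it about 140 mm, turned it 13.3° and lowered it until the bar touched. The vertical force then went from −2.7 to +1.6 N, and I opened the gripper and backed up about 140 mm.

**Last checks:**
- **Height:** at contact the TCP was at z 119.3 mm, against 119.4 mm predicted for fully home.
- **Position:** before lowering, the side view put the set about 1 mm (x) and 3 mm (y) off centre and under 1° off in angle. I then shifted it about 1 mm towards centre in y.
- **Final pictures:** the seven plates are evenly interleaved with their ends lined up, the bar is flat on the tops, and the gripper is clear. By eye only, the five-plate set is upright in its place.

**Disagreement:** pairing the wrist and top cameras put the grip top at z 126 mm, because my wrist pixel was a rough pick. The top and side cameras gave 114 mm, close to the 115 mm in the text, so I used that. The gripper reports no verdict on the placement, and I did not re-measure it numerically after release.

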